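# Open the child-resistant cap of a tin of sanding sealer

### The arm

A 6-joint arm with a two-finger parallel gripper is mounted at the origin on the work surface. World frame = base frame: x ahead of the robot, y to its left, z up, the work surface at z = 0. Lengths are in m, angles in rad, forces in N, time in s.
With the tool pointing down it reaches from about 0.25 to 0.8 m from the base axis. Payload 8.5 kg.
Tool frame: the origin (TCP) lies at the very end of the fingers, on their centre line; the grasp point (between the pads) lies env.grasp_offset behind it (env.grasp_offset is the distance from the TCP to the grasp point, in m); z points along the fingers, y is the direction in which the jaws open and shut (so a half turn about z gives the same grasp; the last joint's range is limited). The gripper opens to 85 mm and grips with 20 to 120 N. Pads are 22 mm wide; open, the fingers measure 114 mm over their backs; the gripper's body (76 mm by 85 mm) begins 54 mm behind the grasp point. The pads swing forward as they close: fully open they stand 13 mm farther back than shut.
Start: joints at [1.178, 0.238, -0.013, 1.319, 0, 1.571], TCP at [0.201, 0.485, 0.231] pointing down, gripper open.
Joint ranges: [-2.66, 2.66], [-1.03, 1.9], [-1.14, 1.46], [-1.82, 2.27], [-1.45, 1.34], [-3.14, 3.14]. Speed limits (rad/s): [2.22, 2.22, 2.79, 3.14, 3.14, 3.14].

### API

Orientations are given as a unit quaternion [w, x, y, z].
In Python, from station import env gives the robot as it stands.
- The arm moves only by the tool move_arm, never from a script. Its argument "commands" is a list of rows, each a list of 5 numbers: the shift along the tool's x, y, z normalised to -1 to 1, where 1 is 250 mm, then the turn about the tool's z normalised to -1 to 1, where 1 is 90 degrees, then the closure, from -1 (fully open) to 1 (shut). In form: [[tx, ty, tz, turn, grip], ...]. A call has 1 to 8 rows; each row is the pose to reach, as a shift and turn from the pose commanded when the call began, along the tool's axes at that moment; what a row does not reach only later rows make up. A row lasts 1/8 s, in which the tool goes at most 62.5 mm and 10.7 degrees, less where a joint would pass 70% of its speed; a pose out of reach is approached as far as the arm can. A call with a number of a shift or a turn outside -1 to 1 is refused whole. A call with a gripper value outside its range is refused whole. The fingers move at their own pace and stop on an object; "grip_force" is the grip in N (left out, the last holds). Time passes only in rows, so rows that repeat a pose let the fingers close. It gives the time, the measured TCP pose, the force and the opening at its end, in the units of the state.
- env.read_state(): the state, without advancing time (a new reading comes with each control period).
- env.grab_frame(name): name is "side" or "top" or "wrist"; returns the picture (420x560x3 uint8, red, green, blue); there is no depth.
- env.calibration(name): a dict with "mtx" (3x3 intrinsics, pixels), "cam_to_world" (4x4, takes a point from camera to world coordinates). Camera axes: x right, y up, looking along -z (the intrinsics and any distortion apply to the point x, -y, -z); pixel columns grow to the right and rows downward; lengths in m; the calibration is good to about 2 mm. A picture is of the moment at which its call begins: read the wrist's pose just before it. calibration takes no time and is no camera call; for the wrist camera it gives the pose at the moment of the call.
- env.finish_job(): hands the job in, once; it reports no verdict.
Trained networks look in the newest picture that a camera, given by its name, has taken for a name from the list of things; names that differ only in an ending like _2 or _b are one class to them, and where a whole thing is asked for, a point or a joint stands for the part that bears it (a point fixed in the world has none). Each returns a list of dicts, best first, with "score" (0 to 1); they miss things now and then, are a little off and sometimes report something else, mostly with a low value. They report only what shows in the picture. A call takes as long as a camera call.
- env.look_for(camera, name): "rect" ([left, top, right, bottom] in pixels, round what is visible of it).
- env.mark_of(camera, name): "xy" ([column, row] in pixels: a listed point, or the origin of a listed thing).
The state is a dict: "time": time; "joint_pos": joint angles; "qd": joint speeds; "joint_torque": joint torques, N m; "eef_pos": TCP position; "orientation": TCP orientation; "ft_force": force on the tool from outside, world axes, zero at the start; "wrist_torque": the same for the moment, N m; "width": finger opening in m.
Only numpy, scipy, OpenCV 4.12 (cv2) and the standard library are available. Lean on these libraries where they do the work, as an engineer would, in place of code of your own. Each camera call takes 0.05 s, during which the arm holds its last target.

### The job

Open the tin of sanding sealer that stands in the caddy: its red cap is child-resistant, so press it down and keep it pressed, gently so as not to dent the tin, while you unscrew it anticlockwise, then lift it off. Leave the cap lying right way up, flat on the floor of the shallow wooden dish, with the open tin still standing in its pocket, and do not disturb the wax jar, the bowl blank or the gouge.

Things in the scene. Friction and masses are not known exactly. Their poses are not given: they have to be found in the camera images.
- caddy: Plywood caddy screwed to the bench, 110 x 230 mm, 62 mm high; origin under its middle, z up, y along its length. Its +y half is the fitted pocket in which the tin stands (3 mm of play each side, so the tin cannot turn); the wax jar stands in its -y bay. The jar's floor is 12 mm above the bench.
- cork_pad: Cork pad, 3 mm thick, 70 x 114 mm, that lines the floor of the tin's pocket; origin under its middle, 12 mm above the bench. The tin stands on it, 15 mm above the bench.
- tin: Oblong blue-grey metal tin with a cream band, loose on the cork pad in the caddy's pocket: 65 (x) x 109 (y) mm, flat top 172 mm above its underside, 0.68 to 0.83 kg. Origin under its middle, y along its long side. The neck stands on the flat top, 24 mm from the middle towards +y. The thin tin dents if pushed down with more than 22 N.
- tin_mouth (a point): Centre of the mouth of the tin's neck, 193 mm above the tin's underside, axes as the tin's. Neck 32 mm across (38 mm over the thread), 21 mm high. Three-start right-hand thread, 17.4 mm rise a turn: while unscrewed, the whole cap rises 1 mm for each 21 degrees, so the hand must give way upwards while it keeps pressing.
- cap: Child-resistant screw cap on the neck, 80 g in all. This is the pose of its inner, threaded cap, hidden in the red shell: origin on the axis at the unpressed shell's lower edge, z up; 180 mm above the tin's underside while screwed on. Once the inner cap itself has turned 75 to 95 degrees anticlockwise, it is free and all lifts off together; 50 degrees more do no harm. Pulled before that, it lifts the tin.
- cap_top (a point): Centre of the flat top of the cap's ribbed red outer shell (48 mm across, 30 mm high). It goes down and turns with the shell. Screwed on and unpressed it is 210 mm above the tin's underside, 38 mm above the tin's flat top, with 8 mm free below the shell. A spring holds the shell up: pressing it takes 4 N to start and 14 N at full depth, 3 mm down, where it meets a firm stop.
- cap_grip (a point): On the shell's axis, 9 mm below its top: a good grip height. Unpressed, the shell only ratchets round on the inner cap. Kept down with 14 to 20 N, its dogs catch after at most 15 degrees, and turning anticlockwise from above unscrews the inner cap, with up to 0.7 N m at first. It may take several grips: let go, the spring lifts the shell and the inner cap stays where it was turned to.
- dish: Shallow turned dish of pale wood, loose on the bench, 150 mm across the rim and 18 mm high; flat floor 7 mm above the bench and about 115 mm across; origin under its middle, z up. The cap belongs in it: standing right way up on the floor, the cap's origin is then 7 mm above the dish's origin.
- wax_jar: Amber jar with a black lid, 63 mm across, 74 mm high, loose in the caddy's other bay; origin under its middle. Bystander.
- bowl_blank: Round wooden bowl blank with four holes drawn in its top, 136 mm across, 55 mm high, loose on the bench; origin under its middle. Bystander.
- gouge: Turning gouge with a dark wooden handle, 410 mm long along its y, 30 mm high, lying on the bench beyond the caddy; origin under a point near its middle, blade towards +y. Bystander.

How it is judged:
On the way:
1. the cap has been lifted clear of the neck while the tin stands in its pocket (z of cap in the frame of tin above 0.205 m and z of tin in the frame of caddy below 0.019 m), for 0.1 s.
At the end, for the whole second after the job is handed in: The cap lies right way up (tilt under 0.1 rad) and at rest on the floor of the dish, its axis within 35 mm of the dish's middle; the dish is level on the bench; the tin stands upright (0.08 rad) in its pocket, within 4 mm of its cork pad (horizontal distance between cap and dish below 0.035 m and z of cap in the frame of dish between 0.003 and 0.012 m and angle between each of cap, dish's own z axis and vertical below 0.1 rad and linear speed of each of cap, tin below 0.02 m/s and height (world z) of dish below 0.006 m and z of tin in the frame of caddy below 0.019 m and angle between tin's own z axis and vertical below 0.08 rad); the robot touches nothing.
It fails at once if the tin is pushed down on its cork pad with more than 32 N in all (its own weight is 7 to 9 N), which dents it (contact force between tin and cork_pad above 32 N).
It fails at once if the tin is pulled up by more than 10 mm or tipped (z of tin in the frame of caddy above 0.025 m or angle between tin's own z axis and vertical above 0.15 rad).
It fails at once if the wax jar, the bowl blank or the gouge is moved by more than 15 mm (distance of any of wax_jar, bowl_blank, gouge from where it was at the start of the episode above 0.015 m).
It also fails if it takes over 72 s, if anything falls off the work surface, if the arm or the gripper's body presses on something with over 40 N, if the wrist force passes 120 N, or if a joint passes its speed limit or range.

## Working session

There is one attempt and no reset: what is moved stays moved. The work goes in short steps, Python scripts to look and compute and a tool call to move; the robot and the scene stay as the last step left them, time stands still between calls to the robot, and variables do not carry over. Pictures are saved under pics/ and viewed, and the job is handed in when it is done.

Besides the shell and the picture viewer there is one more tool, called as name(argument=value, ...) on one line, values as JSON. move_arm: Moves the arm, as the interface text tells. Scaled input: -1 to 1 covers 250 mm each way for a shift and 90 degrees each way for a turn. Its arguments: {"type":"object","properties":{"commands":{"type":"array"},"grip_force":{"type":"number"}},"required":["commands"]}

```bash
ls; mkdir -p pics; cat > h.py <<'E'
import numpy as np,cv2
from station import env
def snap(n,f):
    im=env.grab_frame(n); cv2.imwrite(f'pics/{f}.png',cv2.cvtColor(im,cv2.COLOR_RGB2BGR)); return im
def ray(cal,uv):
    K=np.array(cal['mtx']);T=np.array(cal['cam_to_world'])
    d=cv2.undistortPoints(np.array([[uv]],float),K,np.array(cal.get('dist',[0,0,0,0,0]),float)).ravel()
    v=T[:3,:3]@np.array([d[0],-d[1],-1.]); return T[:3,3],v/np.linalg.norm(v)
def atz(cal,uv,z):
    o,v=ray(cal,uv); return o+v*(z-o[2])/v[2]
def tri(rs):
    A=sum(np.eye(3)-np.outer(v,v) for o,v in rs);b=sum((np.eye(3)-np.outer(v,v))@o for o,v in rs)
    return np.linalg.solve(A,b)
E
python3 - <<'E'
from h import *
print({k:np.shape(v) for k,v in env.calibration('top').items()},env.grasp_offset)
s=env.read_state();print(s)
for c in('side','top','wrist'):
    snap(c,c+'0')
    for n in('cap_top','dish','tin_mouth','caddy','tin'):
        r=env.mark_of(c,n)
        print(c,n,[(np.round(q['xy'],1),round(q['score'],2)) for q in r[:2]])
E
```

```text
pics
{'mtx': (3, 3), 'cam_to_world': (4, 4)} 0.0187
{'time': 0.0, 'joint_pos': array([ 1.17795974e+00,  2.38793924e-01, -1.42296434e-02,  1.31918944e+00,
        2.04552762e-05,  1.57080781e+00]), 'qd': array([ 0.00073781,  0.00083187, -0.00212343, -0.00233938,  0.00109773,
        0.00042744]), 'joint_torque': array([ 4.90048318e-03, -5.38781333e+01,  3.46441627e+01,  1.83525629e-02,
        2.26350130e-04, -4.39203276e-06]), 'eef_pos': array([0.20081735, 0.48464388, 0.2306803 ]), 'orientation': array([-1.48264745e-04,  1.95163341e-01,  9.80770497e-01, -6.92723294e-04]), 'ft_force': array([ 0.65459057,  0.20352683, -0.07896077]), 'wrist_torque': array([ 0.02353056, -0.04416668, -0.00221956]), 'width': 0.08515559291905532}
side cap_top [(array([307.3, 189.1]), 0.6)]
side dish [(array([253.4, 131.2]), 0.79)]
side tin_mouth [(array([308.3, 192.7]), 0.7)]
side caddy [(array([294.5, 212.2]), 0.86)]
side tin [(array([300.4, 222.3]), 0.95)]
top cap_top [(array([243.6, 241.8]), 0.61)]
top dish [(array([377.5, 268.8]), 0.64)]
top tin_mouth [(array([242., 240.]), 0.93)]
top caddy [(array([275.4, 259.2]), 0.97)]
top tin [(array([257.1, 253.9]), 0.81)]
wrist cap_top []
wrist dish []
wrist tin_mouth []
wrist caddy []
wrist tin []
```

View pics/side0.png

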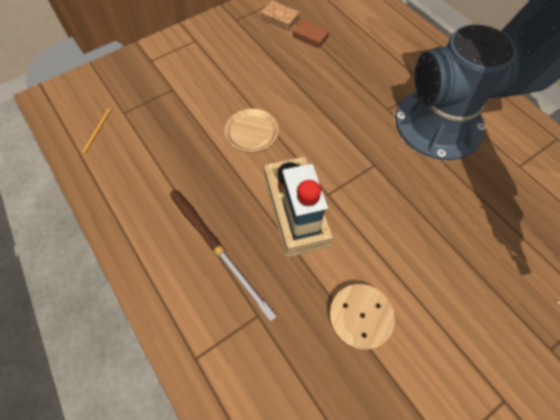

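View pics/top0.png

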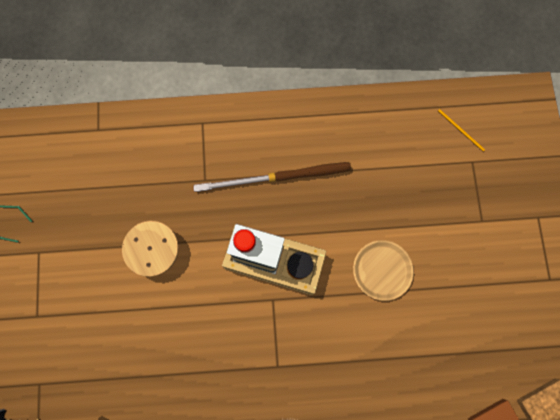

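```bash
python3 - <<'E'
from h import *
cs,ct=env.calibration('side'),env.calibration('top')
print(np.round(cs['cam_to_world'],3),np.round(ct['cam_to_world'],3))
print('cap',tri([ray(cs,(307.3,189.1)),ray(ct,(243.6,241.8))]),atz(ct,(243.6,241.8),.225))
print('mouth',atz(ct,(242,240),.208))
print('caddy',tri([ray(cs,(294.5,212.2)),ray(ct,(275.4,259.2))]),atz(ct,(275.4,259.2),0))
print('tin',tri([ray(cs,(300.4,222.3)),ray(ct,(257.1,253.9))]),atz(ct,(257.1,253.9),.015))
print('dish',tri([ray(cs,(253.4,131.2)),ray(ct,(377.5,268.8))]),atz(ct,(377.5,268.8),0),atz(ct,(377.5,268.8),0.007))
for n in('wax_jar','bowl_blank'):
    r=env.mark_of('top',n); print(n,[(atz(ct,q['xy'],0),q['score']) for q in r[:1]])
E
```

```text
[[-0.822 -0.504  0.264  0.801]
 [ 0.569 -0.729  0.379  0.339]
 [ 0.001  0.462  0.887  0.91 ]
 [ 0.     0.     0.     1.   ]] [[-0.071  0.976 -0.206  0.363]
 [-0.997 -0.071  0.012  0.008]
 [-0.003  0.206  0.979  1.223]
 [ 0.     0.     0.     1.   ]]
cap [0.52048323 0.05017564 0.21025236] [0.51610801 0.0520015  0.225     ]
mouth [0.52278681 0.05588483 0.208     ]
caddy [ 0.50109216 -0.01353688 -0.01783508] [ 0.50078005 -0.01525013  0.        ]
tin [0.51494067 0.03043691 0.01435212] [0.51556688 0.02956253 0.015     ]
dish [ 0.45727357 -0.26528507  0.01582282] [ 4.58370779e-01 -2.68713626e-01  2.22044605e-16] [ 0.45782327 -0.26713019  0.007     ]
wax_jar []
bowl_blank [(array([0.54528559, 0.28892601, 0.        ]), 0.72)]
```

```bash
cat >> h.py <<'E'
from scipy.spatial.transform import Rotation as Ro
def cmd(target,yaw=None):
    """yaw of tool y axis in world (deg)"""
    s=env.read_state();q=s['orientation'];R=Ro.from_quat([q[1],q[2],q[3],q[0]]).as_matrix()
    d=R.T@(np.array(target)-s['eef_pos'])
    cy=np.degrees(np.arctan2(R[1,1],R[0,1])); 
    t=0 if yaw is None else -((yaw-cy+180)%360-180)
    print('t',round(s['time'],2),'tcp',np.round(s['eef_pos'],4),'yawy',round(cy,1),'shift',np.round(d/.25,4),'turn',round(t/90,4),'j6',round(s['joint_pos'][5],3),'F',np.round(s['ft_force'],1),'w',round(s['width'],4))
E
python3 - <<'E'
from h import *
im=cv2.imread('pics/top0.png'); ct=env.calibration('top');cs=env.calibration('side')
cc=[]
for c,n in((ct,'top0'),(cs,'side0')):
    im=cv2.imread(f'pics/{n}.png').astype(int)
    m=((im[...,2]>190)&(im[...,1]<70)&(im[...,0]<70)).astype(np.uint8)
    k,l,st,ce=cv2.connectedComponentsWithStats(m); i=1+np.argmax(st[1:,4]); print(n,st[i],ce[i]);cc.append(ray(c,ce[i]))
print(tri(cc))
cmd([.50,.05,.36],76)
E
```

```text
top0 [234 230  20  20 327] [243.52599388 239.5412844 ]
side0 [299 181  21  18 286] [308.94405594 189.38811189]
[0.52233252 0.05225767 0.21567087]
t 1.0 tcp [0.2009 0.485  0.2313] yawy 67.5 shift [-1.7712 -1.1494 -0.5147] turn -0.0945 j6 1.571 F [-0.4  0.7  0.1] w 0.0856
```

move_arm(commands=[[0, 0, -0.2, 0, -1], [-0.1, -0.1, -0.4, 0, -1], [-0.28, -0.22, -0.5, 0, -1], [-0.46, -0.34, -0.51, 0, -1], [-0.64, -0.46, -0.51, 0, -1], [-0.82, -0.57, -0.51, 0, -1], [-0.9, -0.6, -0.51, 0, -1], [-0.9, -0.6, -0.51, 0, -1]])

```text
time: 2.0
eef_pos: [0.3521, 0.2593, 0.3589]
orientation: [0.0, 0.197, 0.98, 0.0]
ft_force: [0.8, 0.5, 0.0]
width: 0.0857
```

```bash
python3 - <<'E'
from h import *
cmd([.50,.05,.36],76)
E
```

```text
t 2.0 tcp [0.3521 0.2593 0.3589] yawy 67.3 shift [-0.8685 -0.5446 -0.0045] turn -0.0963 j6 1.031 F [0.8 0.5 0. ] w 0.0857
```

move_arm(commands=[[-0.2, -0.12, 0, 0, -1], [-0.4, -0.25, 0, 0, -1], [-0.6, -0.38, 0, 0, -1], [-0.75, -0.48, 0, 0, -1], [-0.85, -0.53, 0, 0, -1], [-0.85, -0.53, 0, 0, -1], [-0.85, -0.53, 0, 0, -1], [-0.85, -0.53, 0, 0, -1]])

```text
time: 3.0
eef_pos: [0.4965, 0.0577, 0.359]
orientation: [0.0, 0.194, 0.981, 0.0]
ft_force: [-0.3, -0.7, -0.7]
width: 0.0856
```

```bash
python3 - <<'E'
from h import *
cw=env.calibration('wrist'); snap('wrist','w1'); 
print(np.round(cw['cam_to_world'],3))
for n in('cap_top','tin','tin_mouth'):
    print(n,[(q['xy'],q['score']) for q in env.mark_of('wrist',n)[:1]])
cmd([.50,.05,.36])
E
```

```text
[[ 0.381 -0.885 -0.267  0.428]
 [ 0.925  0.365  0.11   0.087]
 [ 0.    -0.289  0.957  0.5  ]
 [ 0.     0.     0.     1.   ]]
cap_top [([285.5, 217.9], 0.77)]
tin [([266.7, 176.1], 0.62)]
tin_mouth []
t 3.2 tcp [0.4967 0.0571 0.359 ] yawy 67.5 shift [-0.023  -0.0212 -0.004 ] turn 0.0 j6 0.506 F [-0.9  0.1 -0.2] w 0.0855
```

View pics/w1.png

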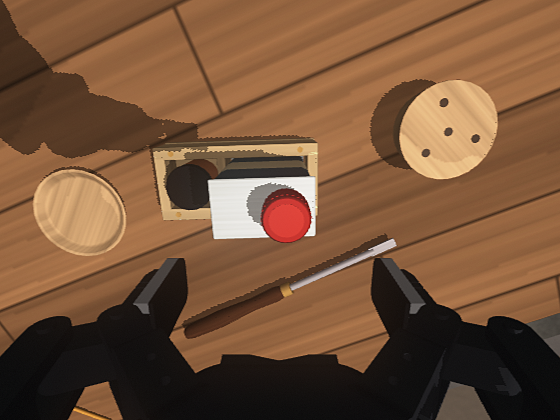

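```bash
python3 - <<'E'
from h import *
cw=env.calibration('wrist'); im=cv2.imread('pics/w1.png').astype(int)
r=im[...,2];red=(r>150)&(im[...,1]<90)&(im[...,0]<90)
print(np.percentile(im[red],[10,50,90],axis=0))
for lo in(195,210,220):
    m=(red&(r>lo)).astype(np.uint8)
    k,l,st,ce=cv2.connectedComponentsWithStats(m); i=1+np.argmax(st[1:,4])
    cn=max(cv2.findContours((l==i).astype(np.uint8),0,1)[0],key=cv2.contourArea);e=cv2.fitEllipse(cn)
    p=atz(cw,e[0],.225);print(lo,st[i],ce[i],e,p, 'diam',np.linalg.norm(atz(cw,(e[0][0]-e[1][1]/2,e[0][1]),.225)-atz(cw,(e[0][0]+e[1][1]/2,e[0][1]),.225)))
print(atz(cw,(286,219),.225),'markdish',[(atz(cw,q['xy'],0),q['score']) for q in env.mark_of('wrist','dish')[:1]])
# tin top corners (z .187)
for uv in((208,178),(317,177),(214,240),(315,237)):print(atz(cw,uv,.187))
E
```

```text
[[ 47.  53. 198.]
 [ 56.  65. 219.]
 [ 59.  68. 223.]]
195 [ 264  199   45   43 1508] [286.13196286 220.11671088] ((286.1134033203125, 219.94595336914062), (42.24651336669922, 44.217933654785156), 84.45258331298828) [0.52220828 0.054912   0.225     ] diam 0.04096943855093827
210 [269 204  36  34 920] [286.06304348 220.52065217] ((286.0506286621094, 220.5232391357422), (32.11332321166992, 34.644691467285156), 89.86005401611328) [0.52271245 0.05464487 0.225     ] diam 0.03211754287432993
220 [270 204  34  33 598] [289.20568562 217.89799331] ((286.9647521972656, 219.5696258544922), (30.81089210510254, 31.33972930908203), 108.22901916503906) [0.52216646 0.05577975 0.225     ] diam 0.029026728867599032
[0.52130692 0.05516405 0.225     ] markdish [(array([0.59737517, 0.02793331, 0.        ]), 0.21)]
[ 0.46318819 -0.00565179  0.187     ]
[0.50437333 0.09677099 0.187     ]
[ 0.52680076 -0.02972591  0.187     ]
[0.56500418 0.07188699 0.187     ]
```

```bash
python3 - <<'E'
from h import *
cmd([.5223,.055,.199])
E
```

```text
t 3.25 tcp [0.4968 0.057  0.359 ] yawy 67.5 shift [-0.0972  0.0317  0.64  ] turn 0.0 j6 0.506 F [ 0.1 -0.3 -0.6] w 0.0855
```

move_arm(commands=[[-0.08, 0.03, 0.1, 0, -1], [-0.097, 0.032, 0.25, 0, -1], [-0.097, 0.032, 0.33, 0, -1], [-0.097, 0.032, 0.36, 0, -1], [-0.097, 0.032, 0.36, 0, -1], [-0.097, 0.032, 0.36, 0, -1]])

```text
time: 4.0
eef_pos: [0.5229, 0.0547, 0.2698]
orientation: [0.001, 0.195, 0.981, 0.0]
ft_force: [0.1, 0.1, -0.1]
width: 0.085
```

```bash
python3 - <<'E'
from h import *
cw=env.calibration('wrist'); snap('wrist','w2')
im=cv2.imread('pics/w2.png').astype(int)
r=im[...,2];red=(r>150)&(im[...,1]<90)&(im[...,0]<90)
for lo in(195,205):
    m=(red&(r>lo)).astype(np.uint8)
    k,l,st,ce=cv2.connectedComponentsWithStats(m); i=1+np.argmax(st[1:,4])
    cn=max(cv2.findContours((l==i).astype(np.uint8),0,1)[0],key=cv2.contourArea);e=cv2.fitEllipse(cn)
    print(lo,st[i],e,atz(cw,e[0],.225))
cmd([.5223,.055,.199])
E
```

```text
195 [ 247  233   64   28 1229] ((277.75616455078125, 246.16888427734375), (25.993820190429688, 62.93496322631836), 90.4568099975586) [0.53248834 0.05107259 0.225     ]
205 [ 247  233   64   28 1120] ((277.7975769042969, 246.18472290039062), (25.81778335571289, 62.59270477294922), 90.37970733642578) [0.53250878 0.05109292 0.225     ]
t 4.05 tcp [0.5229 0.0547 0.2698] yawy 67.5 shift [ 3.000e-03 -1.000e-04  2.833e-01] turn 0.0 j6 0.497 F [-0.   0.5  0.7] w 0.0852
```

View pics/w2.png

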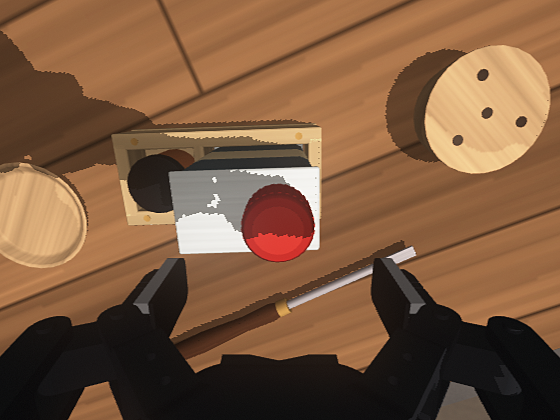

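```bash
python3 - <<'E'
from h import *
cw=env.calibration('wrist')
im=cv2.imread('pics/w2.png'); cv2.imwrite('pics/w2z.png',cv2.resize(im[160:280,210:350],None,fx=5,fy=5,interpolation=2))
print(np.round(im[185:265:3,278].tolist()).astype(int).tolist())
for v in (226,229,232): print(atz(cw,(279.3,v),.225))
print('bottom edge',atz(cw,(279,261.5),.225))
for u in(246.5,312):print(atz(cw,(u,231),.225))
E
```

```text
[[32, 38, 86], [36, 41, 88], [36, 40, 85], [35, 40, 89], [37, 41, 107], [38, 43, 120], [39, 43, 120], [39, 45, 122], [40, 46, 133], [41, 46, 134], [38, 45, 132], [39, 44, 133], [37, 43, 133], [37, 43, 133], [37, 43, 133], [37, 43, 133], [37, 42, 133], [31, 36, 107], [55, 64, 227], [56, 65, 227], [56, 65, 227], [54, 63, 225], [54, 63, 225], [50, 57, 219], [45, 51, 207], [45, 50, 216], [66, 100, 145]]
[0.52007834 0.05727666 0.225     ]
[0.52194909 0.0565028  0.225     ]
[0.52383094 0.05572436 0.225     ]
bottom edge [0.54287354 0.04763526 0.225     ]
[0.51525364 0.03680267 0.225     ]
[0.53112822 0.0751106  0.225     ]
```

View pics/w2z.png

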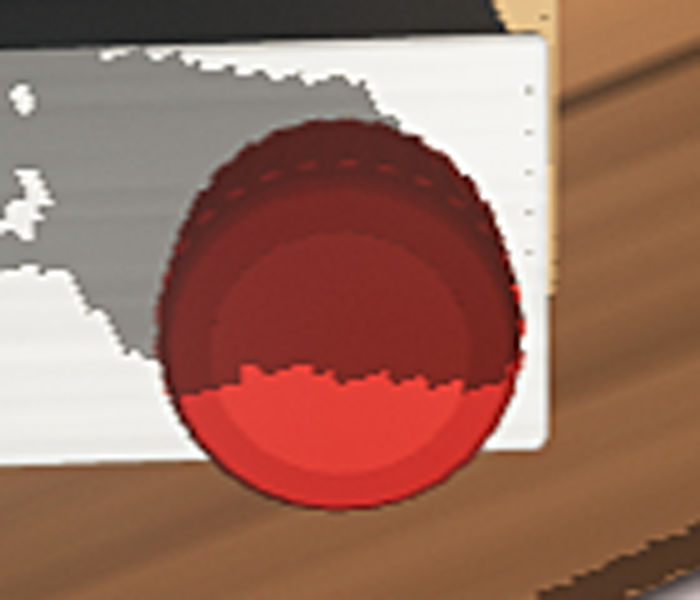

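move_arm(commands=[[0.002, 0, 0.1, 0, -1], [0.002, 0, 0.2, 0, -1], [0.002, 0, 0.26, 0, -1], [0.002, 0, 0.286, 0, -1], [0.002, 0, 0.286, 0, -1], [0.002, 0, 0.286, 0, -1]])

```text
time: 4.8
eef_pos: [0.5225, 0.0549, 0.1981]
orientation: [0.001, 0.195, 0.981, 0.0]
ft_force: [-0.7, -0.2, -0.3]
width: 0.0854
```

```bash
python3 - <<'E'
from h import *
snap('wrist','w3')
cmd([.5223,.055,.1975])
E
```

```text
t 4.85 tcp [0.5224 0.0549 0.1981] yawy 67.5 shift [0.0007 0.0003 0.0023] turn 0.0 j6 0.497 F [ 0.8 -0.1  0.6] w 0.0855
```

View pics/w3.png

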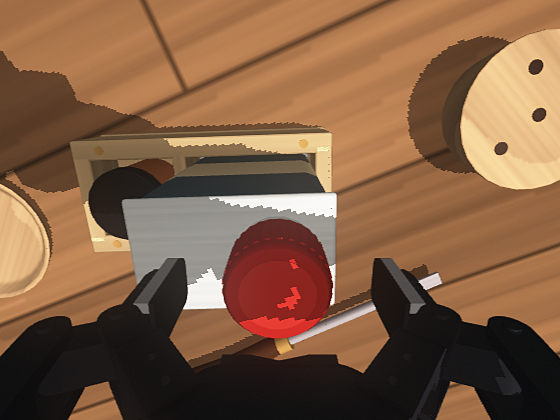

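move_arm(commands=[[0, 0, 0, 0, -0.5], [0, 0, 0, 0, 0], [0, 0, 0, 0, 0.3], [0, 0, 0, 0, 1], [0, 0, 0, 0, 1], [0, 0, 0, 0, 1]], grip_force=60)

```text
time: 5.6
eef_pos: [0.5221, 0.0547, 0.1975]
orientation: [0.0, 0.195, 0.981, -0.0]
ft_force: [-1.9, -1.6, 5.7]
width: 0.0472
```

move_arm(commands=[[0, 0, 0, 0, 1], [0, 0, 0, 0, 1]], grip_force=100)

```text
time: 5.85
eef_pos: [0.5221, 0.0547, 0.1976]
orientation: [0.0, 0.195, 0.981, -0.0]
ft_force: [-2.0, -1.7, 6.0]
width: 0.046
```

move_arm(commands=[[0, 0, 0.003, 0, 1], [0, 0, 0.006, 0, 1], [0, 0, 0.006, 0, 1]])

```text
time: 6.22
eef_pos: [0.5222, 0.0547, 0.1964]
orientation: [0.0, 0.195, 0.981, -0.0]
ft_force: [-2.9, -1.9, 8.9]
width: 0.0466
```

move_arm(commands=[[0, 0, 0.003, 0, 1], [0, 0, 0.006, 0, 1], [0, 0, 0.006, 0, 1]])

```text
time: 6.6
eef_pos: [0.5223, 0.0547, 0.1954]
orientation: [0.001, 0.195, 0.981, 0.0]
ft_force: [-2.6, -2.8, 13.1]
width: 0.0462
```

move_arm(commands=[[0, 0, 0.003, 0, 1], [0, 0, 0.004, 0, 1], [0, 0, 0.004, 0, 1]])

```text
time: 6.98
eef_pos: [0.5225, 0.0547, 0.1949]
orientation: [0.001, 0.195, 0.981, 0.0]
ft_force: [-4.4, -2.6, 16.4]
width: 0.0459
```

move_arm(commands=[[0, 0, 0, -0.06, 1], [0, 0, 0, -0.11, 1]])

```text
time: 7.22
eef_pos: [0.5229, 0.0549, 0.195]
orientation: [0.002, 0.108, 0.994, 0.0]
ft_force: [-2.4, -2.0, 16.5]
width: 0.0463
```

move_arm(commands=[[0, 0, 0, -0.06, 1], [0, 0, 0, -0.11, 1]])

```text
time: 7.48
eef_pos: [0.523, 0.0548, 0.195]
orientation: [0.002, 0.022, 1.0, 0.0]
ft_force: [-2.3, -2.1, 15.3]
width: 0.0462
```

```bash
python3 - <<'E'
from h import *
s=env.read_state();print(s['wrist_torque']);cmd([.5223,.055,.1975])
E
```

```text
[-0.37284128  0.31634018 -0.09655923]
t 7.47 tcp [0.523  0.0548 0.195 ] yawy 87.4 shift [ 0.003   0.0006 -0.0099] turn 0.0 j6 0.149 F [-2.3 -2.1 15.3] w 0.0462
```

move_arm(commands=[[0, 0, 0.002, 0, 1], [0, 0, 0.002, -0.05, 1]])

```text
time: 7.72
eef_pos: [0.5232, 0.0548, 0.1948]
orientation: [0.002, -0.016, 1.0, 0.0]
ft_force: [-3.2, -1.2, 18.5]
width: 0.0462
```

```bash
python3 - <<'E'
from h import *
s=env.read_state();print(s['wrist_torque']);cmd([.5223,.055,.1975])
E
```

```text
[-0.53488778  0.47150199 -0.09163069]
t 7.72 tcp [0.5232 0.0548 0.1948] yawy 91.9 shift [ 0.0034  0.0007 -0.0106] turn 0.0 j6 0.072 F [-3.2 -1.2 18.5] w 0.0462
```

move_arm(commands=[[0, 0, 0, -0.06, 1], [0, 0, 0, -0.11, 1]])

```text
time: 7.98
eef_pos: [0.5232, 0.0548, 0.195]
orientation: [0.002, -0.103, 0.995, -0.0]
ft_force: [-2.3, -2.2, 20.8]
width: 0.0461
```

```bash
python3 - <<'E'
from h import *
s=env.read_state();print(s['wrist_torque']);cmd([.5223,.055,.1975])
E
```

```text
[-0.57124943  0.6417706  -0.06168598]
t 7.97 tcp [0.5232 0.0548 0.195 ] yawy 101.8 shift [ 0.0032  0.0016 -0.0099] turn 0.0 j6 -0.102 F [-2.3 -2.2 20.8] w 0.0461
```

move_arm(commands=[[0, 0, -0.003, 0, 1], [0, 0, -0.004, -0.06, 1], [0, 0, -0.005, -0.11, 1]])

```text
time: 8.35
eef_pos: [0.5229, 0.0547, 0.1956]
orientation: [0.001, -0.189, 0.982, -0.0]
ft_force: [-2.2, -2.4, 14.3]
width: 0.046
```

```bash
python3 - <<'E'
from h import *
s=env.read_state();print(s['wrist_torque']);cmd([.5223,.055,.1975])
E
```

```text
[-0.55125723  0.39234947 -0.18045984]
t 8.35 tcp [0.5229 0.0547 0.1956] yawy 111.7 shift [ 0.0016  0.0019 -0.0077] turn 0.0 j6 -0.275 F [-2.2 -2.4 14.3] w 0.046
```

move_arm(commands=[[0, 0, 0.001, -0.05, 1], [0, 0, 0.001, -0.11, 1]])

```text
time: 8.6
eef_pos: [0.5229, 0.0546, 0.1957]
orientation: [0.002, -0.273, 0.962, -0.001]
ft_force: [-3.0, -3.7, 18.3]
width: 0.046
```

```bash
python3 - <<'E'
from h import *
s=env.read_state();print(s['wrist_torque']);cmd([.5223,.055,.1975])
E
```

```text
[-0.71161213  0.67400025 -0.18245797]
t 8.6 tcp [0.5229 0.0546 0.1957] yawy 121.6 shift [ 0.0013  0.0025 -0.0071] turn 0.0 j6 -0.448 F [-3.  -3.7 18.3] w 0.046
```

move_arm(commands=[[0, 0, -0.001, -0.06, 1], [0, 0, -0.002, -0.11, 1], [0, 0, -0.003, -0.17, 1], [0, 0, -0.004, -0.22, 1]])

```text
time: 9.1
eef_pos: [0.5228, 0.0546, 0.1965]
orientation: [0.001, -0.434, 0.901, -0.001]
ft_force: [-2.6, -3.2, 14.7]
width: 0.0463
```

```bash
python3 - <<'E'
from h import *
s=env.read_state();print(s['wrist_torque']);cmd([.5223,.055,.1975])
E
```

```text
[-0.85568821  0.41920832 -0.25315292]
t 9.1 tcp [0.5228 0.0546 0.1965] yawy 141.4 shift [-0.      0.0027 -0.0042] turn 0.0 j6 -0.793 F [-2.6 -3.2 14.7] w 0.0463
```

move_arm(commands=[[0, 0, 0.001, -0.06, 1], [0, 0, 0.0, -0.11, 1], [0, 0, -0.001, -0.17, 1], [0, 0, -0.0025, -0.22, 1]])

```text
time: 9.6
eef_pos: [0.5233, 0.0545, 0.1974]
orientation: [0.002, -0.582, 0.813, -0.001]
ft_force: [-2.1, -3.2, 17.7]
width: 0.0461
```

```bash
python3 - <<'E'
from h import *
s=env.read_state();print(s['wrist_torque']);cmd([.5223,.055,.1975])
E
```

```text
[-0.88873389  0.36281318 -0.15245489]
t 9.6 tcp [0.5233 0.0545 0.1974] yawy 161.2 shift [-0.0007  0.0043 -0.0004] turn 0.0 j6 -1.139 F [-2.1 -3.2 17.7] w 0.0461
```

move_arm(commands=[[0, 0, -0.001, -0.06, 1], [0, 0, -0.002, -0.11, 1], [0, 0, -0.003, -0.17, 1], [0, 0, -0.004, -0.22, 1]])

```text
time: 10.1
eef_pos: [0.5232, 0.0544, 0.1983]
orientation: [-0.001, 0.713, -0.701, 0.002]
ft_force: [-1.3, -4.2, 17.5]
width: 0.0462
```

```bash
python3 - <<'E'
from h import *
s=env.read_state();print(s['wrist_torque']);cmd([.5223,.055,.1975])
E
```

```text
[-0.93423634  0.19946494 -0.08309406]
t 10.1 tcp [0.5232 0.0544 0.1983] yawy -179.0 shift [-0.0024  0.0034  0.0031] turn 0.0 j6 -1.484 F [-1.3 -4.2 17.5] w 0.0462
```

move_arm(commands=[[0, 0, -0.001, -0.06, 1], [0, 0, -0.002, -0.11, 1], [0, 0, -0.003, -0.17, 1], [0, 0, -0.004, -0.22, 1]])

```text
time: 10.6
eef_pos: [0.5233, 0.0545, 0.1994]
orientation: [-0.001, 0.823, -0.568, 0.002]
ft_force: [-2.1, -4.2, 16.5]
width: 0.0461
```

```bash
python3 - <<'E'
from h import *
s=env.read_state();print(s['wrist_torque']);cmd([.5223,.055,.1975])
E
```

```text
[-0.91434886  0.07125012 -0.21545946]
t 10.6 tcp [0.5233 0.0545 0.1994] yawy -159.2 shift [-0.0034  0.0029  0.0076] turn 0.0 j6 -1.83 F [-2.1 -4.2 16.5] w 0.0461
```

move_arm(commands=[[0, 0, -0.001, -0.06, 1], [0, 0, -0.002, -0.11, 1], [0, 0, -0.003, -0.15, 1]])

```text
time: 10.98
eef_pos: [0.5236, 0.0544, 0.2001]
orientation: [-0.001, 0.884, -0.467, 0.002]
ft_force: [0.0, -3.4, 15.7]
width: 0.0463
```

move_arm(commands=[[0, 0, -0.005, 0, 1], [0, 0, -0.01, 0, 1], [0, 0, -0.015, 0, 1], [0, 0, -0.019, 0, 1], [0, 0, -0.019, 0, 1]])

```text
time: 11.6
eef_pos: [0.5226, 0.0547, 0.2033]
orientation: [-0.0, 0.884, -0.468, 0.001]
ft_force: [1.4, -2.3, 5.1]
width: 0.046
```

Raise a few more millimetres and watch for the tin's weight.

move_arm(commands=[[0, 0, -0.006, 0, 1], [0, 0, -0.012, 0, 1], [0, 0, -0.016, 0, 1], [0, 0, -0.016, 0, 1]])

```text
time: 12.1
eef_pos: [0.5219, 0.055, 0.2068]
orientation: [0.0, 0.884, -0.468, -0.0]
ft_force: [1.3, -1.2, -1.3]
width: 0.0458
```

```bash
python3 - <<'E'
from h import *
for i in range(3):
    snap('wrist','w4'); s=env.read_state();print(s['ft_force'],s['eef_pos'])
E
```

```text
[ 1.80657602 -0.95801382 -1.52130801] [0.52193643 0.05492952 0.20676348]
[ 0.61619475 -1.8591955  -1.84925127] [0.52195408 0.0549358  0.20681153]
[ 0.33103593 -0.61405219 -2.3369926 ] [0.52193669 0.05491464 0.20678948]
```

move_arm(commands=[[0, 0, -0.006, 0, 1], [0, 0, -0.012, 0, 1], [0, 0, -0.012, 0, 1]])

```text
time: 12.62
eef_pos: [0.522, 0.055, 0.2101]
orientation: [-0.0, 0.884, -0.468, 0.0]
ft_force: [0.3, -0.5, -0.2]
width: 0.0462
```

```bash
python3 - <<'E'
from h import *
for i in range(3):
    snap('wrist','w4'); s=env.read_state();print(s['ft_force'],s['eef_pos'])
E
```

```text
[ 0.20179324 -0.10637403  0.03073124] [0.52199159 0.05492036 0.21007045]
[ 0.05344751 -0.31234468 -0.92405984] [0.52193603 0.05488935 0.20995523]
[ 0.03093774 -0.07123361 -0.26666859] [0.52194287 0.05487622 0.2099553 ]
```

move_arm(commands=[[0, 0, -0.03, 0, 1], [0, 0, -0.08, 0, 1], [0, 0, -0.14, 0, 1], [0, 0, -0.2, 0, 1], [0, 0, -0.24, 0, 1], [0, 0, -0.26, 0, 1], [0, 0, -0.26, 0, 1]])

```text
time: 13.65
eef_pos: [0.5221, 0.0548, 0.2751]
orientation: [-0.0, 0.884, -0.468, 0.0]
ft_force: [-0.4, -0.6, -1.1]
width: 0.0462
```

```bash
python3 - <<'E'
from h import *
snap('wrist','w5');snap('side','s5');im=snap('top','t5')
ct,cs=env.calibration('top'),env.calibration('side')
for c,n in((ct,'top'),(cs,'side')):
    for q in env.look_for(n,'dish')[:1]:
        r=q['rect'];print(n,r,q['score'],atz(c,((r[0]+r[2])/2,(r[1]+r[3])/2),.016))
for n in('tin','tin_mouth'):
    print(n,[(q['xy'],q['score']) for q in env.mark_of('top',n)[:1]])
cmd([.458,-.267,.27])
E
```

```text
top [350.6, 238.2, 413.3, 301.8] 0.6 [ 0.45338755 -0.27571306  0.016     ]
side [223.6, 109.2, 279.5, 152.1] 0.98 [ 0.46063148 -0.26982328  0.016     ]
tin []
tin_mouth [([155.8, 249.1], 0.71)]
t 14.0 tcp [0.5218 0.0548 0.2746] yawy -145.8 shift [0.9212 0.9346 0.0189] turn 0.0 j6 -2.063 F [ 0.4 -0.4 -0.8] w 0.046
```

View pics/w5.png

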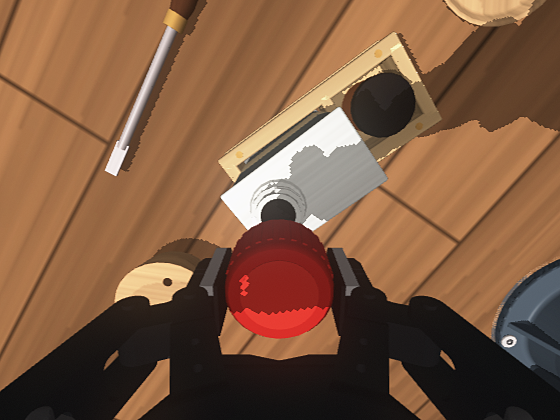

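View pics/s5.png

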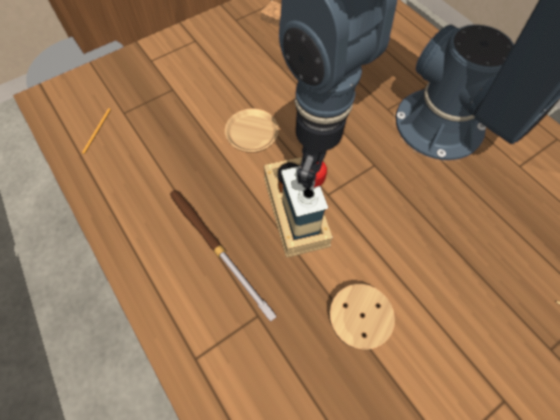

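move_arm(commands=[[0.1, 0.1, 0, 0.05, 1], [0.25, 0.25, 0, 0.15, 1], [0.4, 0.4, 0, 0.25, 1], [0.55, 0.55, 0, 0.35, 1], [0.7, 0.7, 0, 0.45, 1], [0.85, 0.85, 0, 0.5, 1], [0.93, 0.94, 0, 0.5, 1], [0.93, 0.94, 0, 0.5, 1]])

```text
time: 15.0
eef_pos: [0.4576, -0.2714, 0.2746]
orientation: [-0.0, -0.636, 0.772, 0.0]
ft_force: [0.0, 0.4, -0.4]
width: 0.0463
```

move_arm(commands=[[0, 0, 0.1, 0, 1], [0, 0, 0.25, 0, 1], [0, 0, 0.38, 0, 1], [0, 0, 0.4, 0, 1], [0, 0, 0.4, 0, 1]])

```text
time: 15.62
eef_pos: [0.4587, -0.2692, 0.1757]
orientation: [0.0, -0.638, 0.77, -0.0]
ft_force: [0.0, 0.4, -0.7]
width: 0.0462
```

```bash
python3 - <<'E'
from h import *
cw=env.calibration('wrist');snap('wrist','w6');snap('side','s6');snap('top','t6')
cmd([.457,-.271,.0])
print([(q['xy'],atz(cw,q['xy'],.0),q['score']) for q in env.mark_of('wrist','dish')[:1]])
E
```

```text
t 15.78 tcp [ 0.4591 -0.2698  0.1764] yawy 169.2 shift [0.0057 0.0086 0.7055] turn 0.0 j6 -1.914 F [ 0.7 -1.  -0.5] w 0.0463
[([277.7, 176.4], array([ 0.45812143, -0.27492106,  0.        ]), 0.9)]
```

View pics/w6.png

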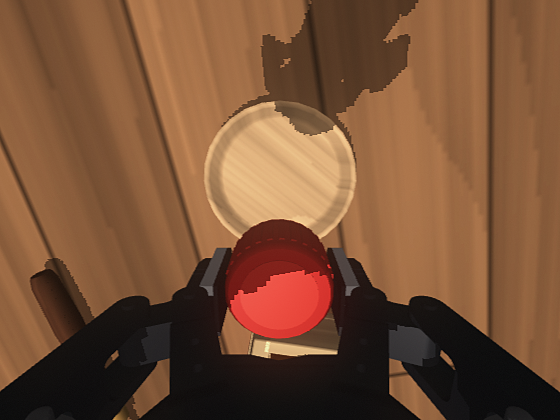

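View pics/s6.png

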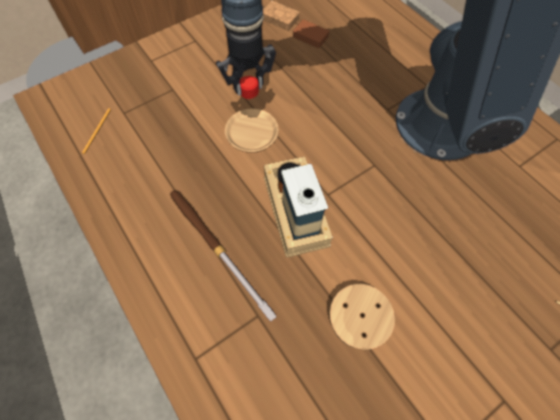

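move_arm(commands=[[0.006, 0.008, 0.15, 0, 1], [0.006, 0.008, 0.35, 0, 1], [0.006, 0.008, 0.5, 0, 1], [0.006, 0.008, 0.58, 0, 1], [0.006, 0.008, 0.63, 0, 1], [0.006, 0.008, 0.643, 0, 1], [0.006, 0.008, 0.643, 0, 1]])

```text
time: 16.7
eef_pos: [0.4565, -0.271, 0.0149]
orientation: [0.0, -0.637, 0.771, -0.001]
ft_force: [0.5, -0.2, -0.3]
width: 0.0464
```

```bash
python3 - <<'E'
from h import *
cw=env.calibration('wrist');snap('wrist','w7')
cmd([.457,-.272,.0105])
E
```

```text
t 16.75 tcp [ 0.4566 -0.271   0.015 ] yawy 169.2 shift [ 0.0036 -0.0023  0.0182] turn 0.0 j6 -1.918 F [-0.6  0.9 -0.6] w 0.0464
```

View pics/w7.png

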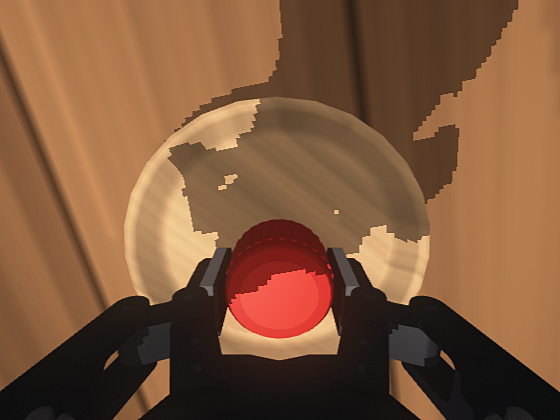

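move_arm(commands=[[0, 0, 0.006, 0, 1], [0, 0, 0.012, 0, 1], [0, 0, 0.012, 0, 1]])

```text
time: 17.12
eef_pos: [0.456, -0.2707, 0.0113]
orientation: [-0.0, -0.637, 0.771, -0.0]
ft_force: [-0.4, -0.2, -0.8]
width: 0.0459
```

move_arm(commands=[[0, 0, 0.004, 0, 1], [0, 0, 0.006, 0, 1], [0, 0, 0.006, 0, 1]])

```text
time: 17.5
eef_pos: [0.456, -0.2707, 0.0099]
orientation: [-0.0, -0.637, 0.771, -0.0]
ft_force: [-1.2, 0.2, 3.5]
width: 0.0463
```

move_arm(commands=[[0, 0, 0, 0, -0.2], [0, 0, 0, 0, -0.4], [0, 0, 0, 0, -0.4], [0, 0, 0, 0, -0.4]], grip_force=20)

```text
time: 18.0
eef_pos: [0.456, -0.2707, 0.0097]
orientation: [-0.0, -0.637, 0.771, -0.0]
ft_force: [0.1, 0.7, -0.5]
width: 0.0595
```

```bash
python3 - <<'E'
from h import *
snap('wrist','w8')
cmd([.457,-.272,.0105])
E
```

```text
t 18.05 tcp [ 0.456  -0.2707  0.0097] yawy 169.2 shift [ 0.0045 -0.0049 -0.0033] turn 0.0 j6 -1.918 F [0.2 0.6 0.2] w 0.0598
```

View pics/w8.png

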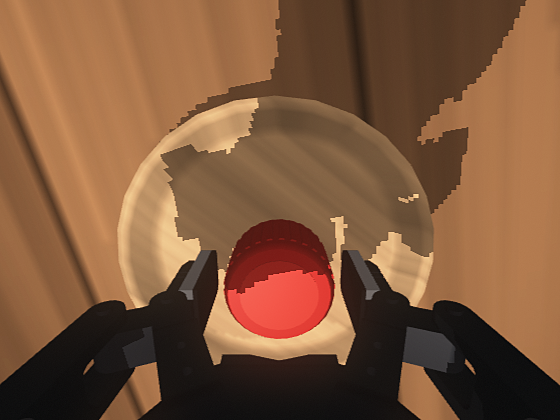

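The cap (centre ≈ 280,290) stands free between the opened pads in the dish. I'll raise the arm straight up.

move_arm(commands=[[0, 0, -0.04, 0, -0.4], [0, 0, -0.12, 0, -0.4], [0, 0, -0.25, 0, -0.4], [0, 0, -0.45, 0, -0.4], [0, 0, -0.65, 0, -0.4], [0, 0, -0.8, 0, -0.4], [0, 0, -0.8, 0, -0.4]])

```text
time: 18.92
eef_pos: [0.4574, -0.2714, 0.2134]
orientation: [0.001, -0.637, 0.771, -0.003]
ft_force: [0.4, -0.3, 0.0]
width: 0.0598
```

```bash
python3 - <<'E'
from h import *
cw=env.calibration('wrist');snap('wrist','w9');snap('side','s9');snap('top','t9')
for n,z in(('dish',0),('cap_top',.037)):
    print(n,[(q['xy'],atz(cw,q['xy'],z),q['score']) for q in env.mark_of('wrist',n)[:1]])
cmd([.457,-.272,.2])
E
```

```text
dish [([277.8, 174.5], array([ 0.45894096, -0.27217418,  0.        ]), 0.56)]
cap_top [([279.7, 184.0], array([ 0.45717854, -0.26932997,  0.037     ]), 0.74)]
t 19.18 tcp [ 0.4554 -0.2703  0.2086] yawy 169.2 shift [ 0.0055 -0.0076  0.0344] turn 0.0 j6 -1.918 F [0.4 0.4 0.1] w 0.0598
```

View pics/w9.png

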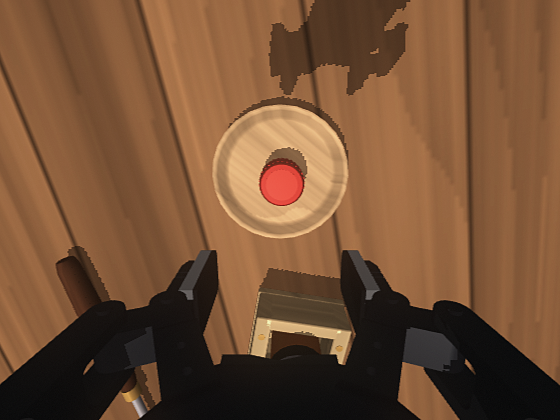

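View pics/s9.png

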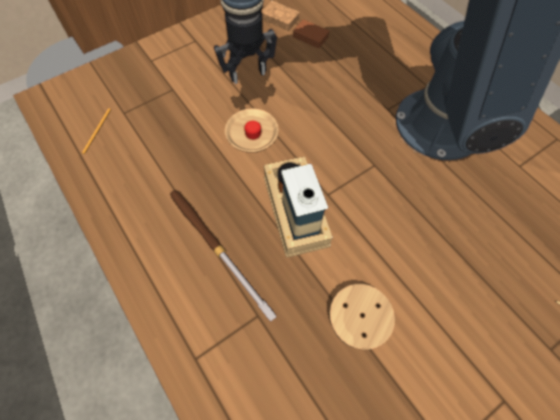

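The wrist view shows the cap (282,184) near the centre of the dish (281,172). The side view shows the tin upright and open at (308,193), with the bystanders where they were. I'm handing the job in.

```bash
python3 - <<'E'
from h import *
print(env.finish_job())
E
```

```text
the job is handed in; nothing more can be done
None
```

The cap is off the tin and standing upright in the dish, and I handed the job in at about 19 s. The hand-in gives no verdict.

- **Unscrewing:** I gripped the cap at 100 N and kept it pressed at about 14–21 N while the hand rose with the thread. The readings come only at the end of each move, so I can't rule out brief peaks between them. The dogs seemed to catch later than the stated 15 degrees, only after about 20–25 degrees and slightly firmer pressing. I then turned it about 110–120 degrees further.
- **Lift:** the force on lifting showed no tin weight, so the thread was free before I raised the cap.
- **Cap and dish:** in the last pictures the cap stands right way up on the dish floor, about 3–4 mm from its middle. I judged level and tilt by eye only.
- **Tin:** it is open and upright in its pocket. I judged this by eye too.
- **Bystanders:** the jar, bowl blank and gouge look unmoved by eye.
- **Detector misses:** two checks in the top view, taken while the arm was in the way, didn't work. "tin" was missed and "tin_mouth" was reported in the wrong place, so I ignored both. The camera estimates of the dish's middle differed by up to about 9 mm, so I used a middle value and confirmed it from the wrist view.

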